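# Open the child-resistant cap of a tilted solvent tin

### The job

The solvent tin leans in its stand with its child-resistant cap locked on. Push the cap down along the tin's axis, turn it anticlockwise until it comes up against its stop without forcing it, lift it off, and set it down (do not drop it) flat, open side down, in the shallow steel tray. Leave the beaker, the timer and the bottle where they stand.

Things in the scene. Friction and masses are not known exactly. Their poses are not given: they have to be found in the camera images.
- cap: White ribbed round screw cap, 56 mm across, 28 mm high, about 40 g, hollow, two small lugs inside its skirt. Origin: centre of its open underside; z points out through its closed top, along the neck. Locked at the start: it turns only while pushed at least 4.5 mm down along z against its spring (10 N to start it, 15 to 17 N down); at 6 mm it meets the shoulder hard.
- solvent_tin: Bare metal solvent tin, 90 mm across, fixed in a grey stand, leaning 35 deg. Origin: centre of its bottom; z runs up its axis out of the neck. Shoulder (27 mm radius, a cone outside it) 130 mm up z, cap's underside 136 mm up. Turned about +z the cap meets a firm stop after 53 to 81 deg, different each time, and lifts off only within 10 deg of it. 0.4 N m tells the stop; over 0.8 N m is forcing.
- tray: Shallow open tray of bare steel, 110 x 130 mm, 16 mm high, walls and floor 3 mm, fixed to the worktop. Origin: centre of its underside; z up, y along its longer side.
- beaker: Small clear beaker, 54 mm across, 65 mm high; bystander. Origin: centre of its underside.
- timer: Small white bench timer standing upright, 26 x 62 x 62 mm; bystander. Origin: centre of its underside.
- bottle: Clear media bottle, 67 mm across, 156 mm high; bystander. Origin: centre of its underside.
Things that resemble listed ones, but are neither listed nor needed, are in the scene too. Leave any turquoise or yellow look-alike of the cap alone.

How it is judged:
On the way, in this order (a step that is already met when the one before it is completed fails the run):
1. the cap is turned at least 34 degrees anticlockwise, past its catches, while still down on the neck (angle between the x axis of cap and the x axis of solvent_tin, either way round above 0.6 rad and z of cap in the frame of solvent_tin below 0.145 m and distance between cap and solvent_tin below 0.146 m).
2. the cap is lifted off, more than 25 mm clear of where it sat (z of cap in the frame of solvent_tin above 0.161 m), for 0.1 s.
3. the cap touches the tray while the fingers still hold it (contact force between cap and tray above 0.2 N and contact force between the fingers and cap above 1 N), for 0.05 s.
At the end, for the whole second after the job is handed in: The cap lies at rest on the tray's floor, open side down and flat within 6 degrees, its centre within 40 mm of the tray's centre, let go (z of cap in the frame of tray below 0.007 m and horizontal distance between cap and tray below 0.04 m and angle between cap's own z axis and vertical below 0.1 rad and linear speed of cap below 0.02 m/s); the robot touches nothing.
It fails at once if the cap is forced: more than 100 N between the cap and the tin (contact force between cap and solvent_tin above 100 N).
It fails at once if the beaker, the timer or the bottle is moved by more than 20 mm (distance of any of beaker, timer, bottle from where it was at the start of the episode above 0.02 m).
It also fails if it takes over 67 s, if anything falls off the work surface, if the arm or the gripper's body presses on something with over 40 N, if the wrist force passes 120 N, or if a joint passes its speed limit or range.

### The arm

A 7-joint arm with a two-finger parallel gripper is mounted at the origin on a cart in front of the work surface, level with it; the furniture and walls round the work are solid. World frame = base frame: x ahead of the robot, y to its left, z up, the work surface at z = 0. Lengths are in m, angles in rad, forces in N, time in s.
With the tool pointing down it reaches from about 0.425 to 0.8 m from the base axis. Payload 8.3 kg.
Tool frame: the origin (TCP) lies midway between the tips of the shut fingers; the grasp point (between the pads) lies 19 mm behind it; z points along the fingers, y is the line along which they close (so a half turn about z gives the same grasp; the last joint's range is limited). The gripper opens to 85 mm and grips with 20 to 120 N. Pads are 22 mm wide; open, the fingers measure 114 mm over their backs; the gripper's body (76 mm by 85 mm) begins 54 mm behind the grasp point. The pads swing forward as they close: fully open they stand 13 mm farther back than shut.
Start: joints at [-1.363, 0.383, 0.016, 1.37, -0.006, 1.388, -0.046], TCP at [0.167, 0.602, 0.231] pointing down, gripper open.
Joint ranges: [-2.95, 2.95], [-0.25, 2.06], [-1.52, 1.56], [0.18, 2.33], [-1.44, 4.58], [0.02, 2.06], [-3.01, 3.01]. Speed limits (rad/s): [2.39, 2.39, 3.01, 3.01, 3.14, 3.14, 3.14].

### API

Orientations are given as a unit quaternion [x, y, z, w].
In Python, from cell import observe, imaging, robot gives the robot as it stands.
- The arm moves only by the shell command python3 -m jog 'ROWS' [OPENING] [FORCE]. ROWS is a JSON object of lists of equal length, an entry for each row: "delta_pos": the shift along the tool's x, y, z in cm, a list of three; "yaw": the turn about the tool's z in rad. A call has 1 to 12 rows; each row is the pose to reach, as a shift and turn from the pose commanded when the call began, along the tool's axes at that moment; what a row does not reach only later rows make up. A row lasts 1/10 s, in which the tool goes at most 50 mm and 8.59 degrees, less where a joint would pass 70% of its speed; a pose out of reach is approached as far as the arm can. A call with a gripper value outside its range is refused whole. OPENING is the opening, from 0 (shut) to 1 (fully open), set as the call begins (- or left out, the last holds). The fingers move at their own pace and stop on an object; FORCE is the grip in N (left out, the last holds). Time passes only in rows, so rows that repeat a pose let the fingers close. It gives the time, the measured TCP pose, the force, the opening and the grip force at its end, in the units of the state.
- observe(): the state, without advancing time (a new reading comes with each control period).
- imaging.camera(name): name is "scene" or "top" or "wrist"; returns (picture, depth): 400x640x3 uint8, red, green, blue; 400x640 float32, m along the optical axis (not along the pixel's ray), 0 where there is no reading.
- imaging.camera_model(name): a dict with "fx", "fy", "cx", "cy" (pixels), "origin" and "attitude" of the camera in the world. Camera axes: x right, y up, looking along -z (the intrinsics and any distortion apply to the point x, -y, -z); pixel columns grow to the right and rows downward; lengths in m; the calibration is good to about 2 mm. A picture is of the moment at which its call begins: read the wrist's pose just before it. camera_model takes no time and is no camera call; for the wrist camera it gives the pose at the moment of the call.
- robot.job_done(): hands the job in; it is judged then, once.
The state is a dict: "t": time; "qpos": joint angles; "joint_velocities": joint speeds; "joint_efforts": joint torques, N m; "tool_pos": TCP position; "orientation": TCP orientation; "force": force on the tool from outside, world axes, zero at the start; "wrist_torque": the same for the moment, N m; "width": finger opening in m; "gripper_force": force on a finger pad.
Only numpy, scipy, OpenCV 4.12 (cv2) and the standard library are available. Lean on these libraries where they do the work, as an engineer would, in place of code of your own. Each camera call takes 0.05 s, during which the arm holds its last target. There are 200 camera calls.

## Working session

There is one attempt and no reset: what is moved stays moved. The work goes in short steps, Python scripts to look and compute and a shell command to move; the robot and the scene stay as the last step left them, time stands still between calls to the robot, and variables do not carry over. Pictures are saved under pics/ and viewed, at most 10 in all, crops included, and the job is handed in when it is done.

```bash
ls; mkdir -p pics
python3 - <<'E'
from cell import observe, imaging
import cv2, numpy as np
s=observe(); print({k:np.round(v,3).tolist() for k,v in s.items()})
for n in ("scene","top"):
    p,d=imaging.camera(n); m=imaging.camera_model(n); print(n,m)
    cv2.imwrite(f"pics/{n}0.png",p[:,:,::-1]); np.savez(f"pics/{n}0.npz",p=p,d=d,**{k:np.array(v) for k,v in m.items() if not isinstance(v,(str,type(None)))})
E
```

```text
pics
{'t': 0.0, 'qpos': [-1.363, 0.384, 0.016, 1.371, -0.006, 1.388, -0.046], 'joint_velocities': [-0.001, -0.002, 0.001, -0.0, 0.002, 0.001, -0.002], 'joint_efforts': [0.001, -62.759, 0.845, -37.182, 0.017, 0.014, -0.0], 'tool_pos': [0.167, 0.602, 0.23], 'orientation': [0.135, 0.991, -0.001, -0.0], 'force': [-0.337, -0.088, -0.645], 'wrist_torque': [0.065, -0.018, -0.033], 'gripper_force': 0.0, 'width': 0.085}
scene {'fx': 468.78807506778276, 'fy': 468.78807506778276, 'cx': 314.51233470739425, 'cy': 202.88374346740758, 'origin': array([-0.08026621, -0.36838132,  0.82724707]), 'attitude': array([ 0.36505329, -0.20400955, -0.44589477,  0.79138742])}
top {'fx': 483.761352648947, 'fy': 483.761352648947, 'cx': 314.33916105226274, 'cy': 197.27417456188692, 'origin': array([0.43304577, 0.05799725, 1.24390043]), 'attitude': array([ 0.04875983, -0.05332219, -0.69755776,  0.71287615])}
```

View pics/scene0.png

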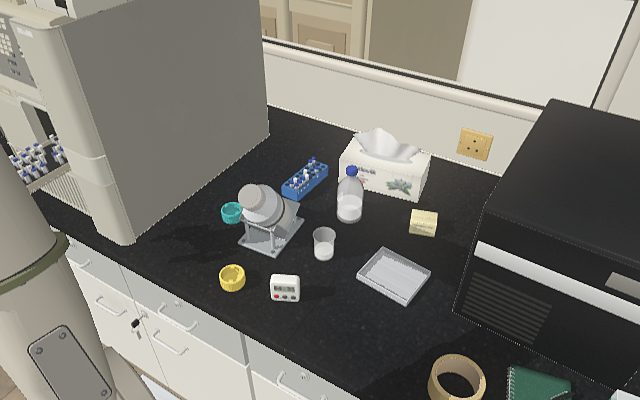

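View pics/top0.png

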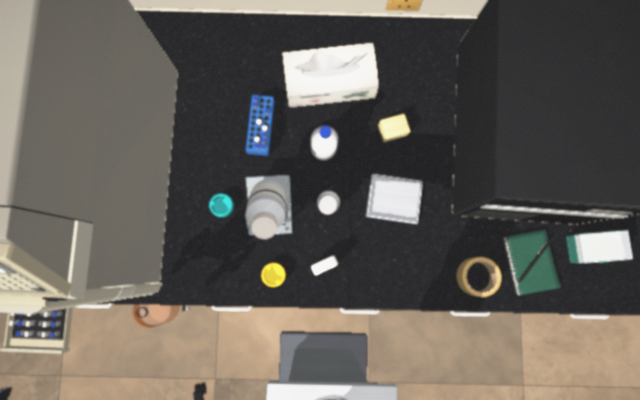

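Scene view: the white-grey cap is on the leaning tin at (252,195), with look-alikes in turquoise (231,212) and yellow (232,278). The timer is at (285,288), beaker (323,243), bottle (349,195) and tray (394,275). In the top view the cap is at (265,225), the tray at (395,199), and the tin leans towards the robot.

View pics/crop1.png

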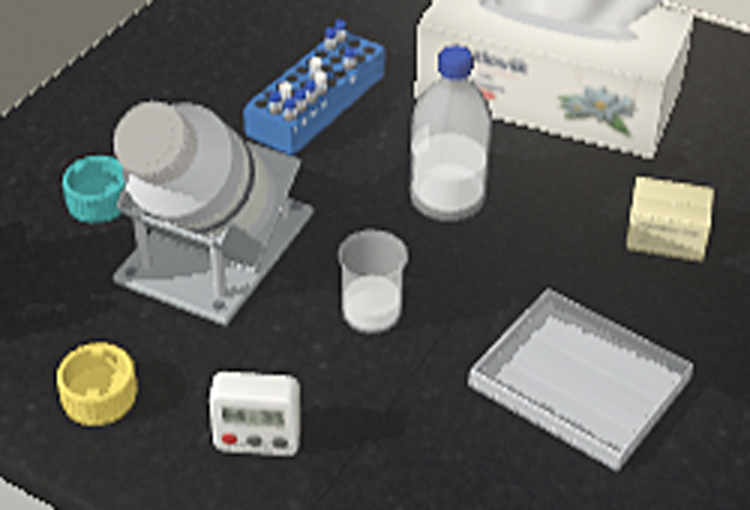

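The crop confirms it. The caps are white on the tin at crop (152,142), turquoise at (95,188) and yellow at (97,382). Only the white one sits on the tin's neck, so that is the cap to turn. Next I fit its plane, the tin axis and the tray.

```bash
cat > fit.py <<'E'
from h import *
def plane(Q):
    for _ in range(4):
        c=Q.mean(0); n=np.linalg.svd(Q-c,full_matrices=False)[2][2]; r=(Q-c)@n; Q=Q[abs(r)<max(.0015,2*r.std())]
    n*=np.sign(n[2]); return Q.mean(0),n,Q,((Q-Q.mean(0))@n).std()
E
python3 - <<'E'
from fit import *
from scipy.optimize import least_squares
top=[]
for n in("scene0","top0"):
    z=load(n); P=grid(z).reshape(-1,3)
    s=np.array([.522,.163,.178]); Q=P[np.linalg.norm(P-s,axis=1)<.018]
    c,nn,_,sd=plane(Q)
    # grow in-plane within r<40mm, |off|<2mm, take circle extents
    for it in range(3):
        A=P[(np.linalg.norm(P-c,axis=1)<.034)&(abs((P-c)@nn)<.003)]; c2,nn,I,sd=plane(A)
        e1=np.cross(nn,[0,1,0]); e1/=np.linalg.norm(e1); e2=np.cross(nn,e1)
        a=np.c_[(I-c2)@e1,(I-c2)@e2].astype(np.float32); (cx,cy),rr=cv2.minEnclosingCircle(a*1000); c=c2+cx/1000*e1+cy/1000*e2
    print(n,'centre',c.round(4),'normal',nn.round(3),'tilt',np.degrees(np.arccos(nn[2])).round(1),'az',np.degrees(np.arctan2(nn[1],nn[0])).round(1),'r mm',round(rr,1),'sd',sd.round(5),len(I))
    # tin body: cylinder r=45, axial fit through points behind
    t=(P-c)@nn; rad=np.linalg.norm(P-c-t[:,None]*nn,axis=1)
    B=P[(t<-.07)&(t>-.13)&(rad<.055)&(rad>.035)]
    def f(x):
        m=np.array([x[0],x[1],1]); m/=np.linalg.norm(m); d=B-np.array([x[2],x[3],c[2]]); return np.linalg.norm(np.cross(d,m),axis=1)-.045
    r=least_squares(f,[nn[0]/nn[2],nn[1]/nn[2],c[0],c[1]],loss='soft_l1',f_scale=.001); m=np.array([r.x[0],r.x[1],1]);m/=np.linalg.norm(m)
    print('  body axis',m.round(3),'tilt',np.degrees(np.arccos(m[2])).round(1),'az',np.degrees(np.arctan2(m[1],m[0])).round(1),'pt at c.z',r.x[2:].round(4),len(B),abs(r.fun).mean().round(4))
    for lo in range(-70,-10,4):
        k=(t>lo/1000)&(t<(lo+4)/1000)&(rad<.052); print('  ',lo,(np.percentile(rad[k],[10,50,95])*1000).round(1) if k.sum()>5 else None,end='')
    print()
    # tray
    G=P[(abs(P[:,0]-.615)<.09)&(abs(P[:,1]+.157)<.09)&(P[:,2]>.010)&(P[:,2]<.02)]
    (x,y),(w,h),ang=cv2.minAreaRect((G[:,:2]*1000).astype(np.float32)); print('  tray rim',x,y,w,h,ang,len(G))
    G=P[(np.hypot(P[:,0]-.615,P[:,1]+.157)<.03)]; print('  floor z',np.nanmedian(G[:,2]))
E
```

```text
scene0 centre [0.5168 0.1634 0.1755] normal [-0.56  -0.039  0.827] tilt 34.2 az -176.0 r mm 29.1 sd 0.0013 404
  body axis [-0.542 -0.026  0.84 ] tilt 32.9 az -177.2 pt at c.z [0.5207 0.1655] 467 0.002
   -70 [42.  43.5 45.9]   -66 [42.2 43.1 45.4]   -62 [41.9 43.1 45.5]   -58 [39.6 42.8 45.7]   -54 [38.3 41.6 45.8]   -50 [34.4 38.2 44.3]   -46 [31.  34.7 39. ]   -42 [26.6 30.7 35.2]   -38 [24.  27.  30.7]   -34 [24.4 26.1 29.7]   -30 [25.5 26.3 27.3]   -26 [26.1 27.2 29.1]   -22 [26.1 27.4 28.5]   -18 [25.8 27.1 29.6]   -14 [25.6 27.3 29.2]
  tray rim 614.0484619140625 -153.1458740234375 130.88186645507812 114.53731536865234 83.23485565185547 479
  floor z 0.004462661759535247
top0 centre [0.5182 0.163  0.1738] normal [-0.56  -0.063  0.826] tilt 34.3 az -173.6 r mm 28.1 sd 0.00133 387
  body axis [-0.573 -0.039  0.818] tilt 35.1 az -176.1 pt at c.z [0.5172 0.1633] 430 0.0008
   -70 [43.6 45.  46.3]   -66 [43.9 45.1 46.5]   -62 [43.8 44.9 46.1]   -58 [42.2 44.3 46.1]   -54 [40.2 42.8 45.6]   -50 [36.4 39.6 44. ]   -46 [32.6 35.5 40.1]   -42 [28.  31.8 36.2]   -38 [25.  28.5 32.7]   -34 [24.9 26.7 29.2]   -30 None   -26 [27.1 28.  28.7]   -22 [26.5 27.6 28.8]   -18 [26.6 27.6 29.4]   -14 [26.2 27.9 28.7]
  tray rim 613.9666137695312 -154.09405517578125 130.47573852539062 110.78764343261719 82.9327392578125 242
  floor z 0.0016989537318607972
```

Run:
```python
from h import *
for n in("scene0","top0"):
    P=grid(load(n)).reshape(-1,3); P=P[np.isfinite(P[:,0])]
    for zl in (.03,.1,.2,.3,.4,.5):
        K=P[(P[:,2]>zl)&(P[:,2]<zl+.1)&(P[:,1]>.3)&(P[:,1]<.9)&(P[:,0]>-.2)&(P[:,0]<.8)]
        if len(K)<5: continue
        print(n,zl,len(K),'y1,5%',np.percentile(K[:,1],[0,1,5]).round(3),'x 0,1,5%',np.percentile(K[:,0],[0,1,5]).round(3), 'xmin by y',[(y,K[abs(K[:,1]-y)<.025][:,0].min().round(3) if (abs(K[:,1]-y)<.025).any() else None) for y in (.35,.4,.45,.5,.55,.6,.65)])
```

```text
scene0 0.03 5768 y1,5% [0.3   0.427 0.429] x 0,1,5% [0.357 0.358 0.36 ] xmin by y [(0.35, None), (0.4, np.float64(0.649)), (0.45, np.float64(0.358)), (0.5, np.float64(0.357)), (0.55, np.float64(0.359)), (0.6, np.float64(0.386)), (0.65, np.float64(0.386))]
scene0 0.1 6837 y1,5% [0.425 0.427 0.429] x 0,1,5% [0.269 0.289 0.351] xmin by y [(0.35, None), (0.4, np.float64(0.761)), (0.45, np.float64(0.357)), (0.5, np.float64(0.357)), (0.55, np.float64(0.269)), (0.6, np.float64(0.278)), (0.65, np.float64(0.3))]
scene0 0.2 9781 y1,5% [0.425 0.427 0.429] x 0,1,5% [0.268 0.286 0.322] xmin by y [(0.35, None), (0.4, np.float64(0.738)), (0.45, np.float64(0.357)), (0.5, np.float64(0.357)), (0.55, np.float64(0.268)), (0.6, np.float64(0.274)), (0.65, np.float64(0.302))]
scene0 0.3 9280 y1,5% [0.424 0.427 0.429] x 0,1,5% [0.357 0.358 0.36 ] xmin by y [(0.35, None), (0.4, np.float64(0.792)), (0.45, np.float64(0.357)), (0.5, np.float64(0.357)), (0.55, np.float64(0.359)), (0.6, np.float64(0.373)), (0.65, np.float64(0.374))]
scene0 0.4 10696 y1,5% [0.424 0.427 0.429] x 0,1,5% [0.357 0.359 0.36 ] xmin by y
[... 1038 characters left out ...]
 np.float64(0.248)), (0.6, np.float64(0.248)), (0.65, np.float64(0.169))]
top0 0.3 5246 y1,5% [0.426 0.427 0.428] x 0,1,5% [0.19  0.362 0.381] xmin by y [(0.35, None), (0.4, None), (0.45, np.float64(0.359)), (0.5, None), (0.55, None), (0.6, np.float64(0.19)), (0.65, np.float64(0.192))]
top0 0.4 1723 y1,5% [0.426 0.427 0.428] x 0,1,5% [0.359 0.361 0.366] xmin by y [(0.35, None), (0.4, None), (0.45, np.float64(0.359)), (0.5, None), (0.55, None), (0.6, None), (0.65, None)]
top0 0.5 4921 y1,5% [0.364 0.365 0.366] x 0,1,5% [0.359 0.361 0.367] xmin by y [(0.35, np.float64(0.385)), (0.4, np.float64(0.381)), (0.45, np.float64(0.36)), (0.5, np.float64(0.359)), (0.55, None), (0.6, None), (0.65, None)]
```

Run:
```python
from h import *
from cell import imaging
p,d=imaging.camera("wrist"); cv2.imwrite("pics/w0.png",p[:,:,::-1])
```

```text
(no output)
```

View pics/w0.png

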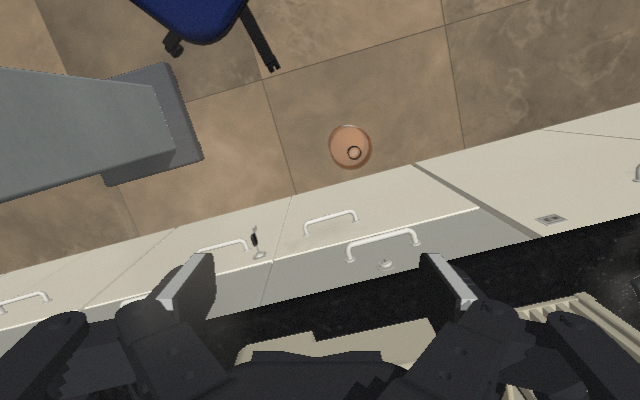

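The wrist view shows only the cart, cabinet fronts and the instrument tray below. I'll retreat along -y first, then go round the instrument's corner at (0.357, 0.427).

```bash
python3 -m jog '{"delta_pos":[[-1.4,-4.9,-1],[-2.7,-9.7,-2],[-4.1,-14.6,-2],[-4.1,-14.6,-2],[-8.2,-16.6,-2],[-12.3,-18.5,-2],[-16.4,-20.5,-2],[-20.4,-22.5,-2],[-24.3,-24.6,-2],[-28.3,-26.6,-2],[-32.2,-28.6,-2],[-32.2,-28.6,-2]],"yaw":[0,0,0,0,0,0,0,0,0,0,0,0]}' 1 40
```

```text
t: 1.35
tool_pos: [0.4051, 0.2354, 0.2515]
orientation: [0.14, 0.99, -0.001, 0.001]
force: [-0.1, -0.5, -0.3]
width: 0.0855
gripper_force: 0.0
```

```bash
python3 -m jog '{"delta_pos":[[-4.4,-1.3,0],[-8.7,-2.6,0],[-13.1,-3.8,0],[-13.1,-3.8,0],[-13.1,-3.8,0]],"yaw":[-0.05,-0.1,-0.1,-0.1,-0.1]}'
python3 - <<'E'
from h import *
from cell import imaging,observe
s=observe(); print(s['tool_pos'],np.degrees(R.from_quat(s['orientation']).as_euler('xyz')),R.from_quat(s['orientation']).as_matrix().round(3).tolist(),s['qpos'])
p,d=imaging.camera("wrist"); m=imaging.camera_model("wrist")
np.savez("pics/w1.npz",p=p,d=d,**{k:np.array(v) for k,v in m.items()}); cv2.imwrite("pics/w1.png",p[:,:,::-1])
E
```

```text
t: 1.85
tool_pos: [0.5174, 0.1684, 0.2506]
orientation: [0.086, 0.996, -0.001, -0.0]
force: [-0.4, 0.5, 0.3]
width: 0.0853
gripper_force: 0.0
[0.51743933 0.16843533 0.25056243] [-1.79920704e+02 -4.30411996e-02  1.70096879e+02] [[-0.985, 0.172, -0.001], [0.172, 0.985, -0.001], [0.001, -0.001, -1.0]] [-0.78862606  0.20902187  0.49248104  1.58092845 -0.09922713  1.37812291
  1.11188614]
```

View pics/w1.png

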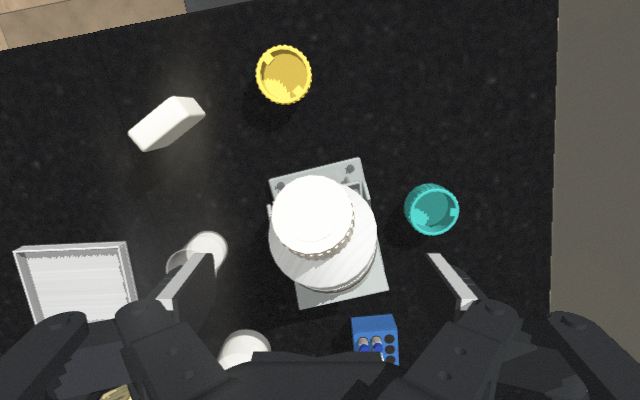

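The wrist view shows the white ribbed cap at (313,215) on the tin, between the finger lines. I refine its pose from this nearer view.

Run:
```python
from fit import *
z=load("w1"); P=grid(z).reshape(-1,3); P=P[np.isfinite(P[:,0])]
c=np.array([.5175,.163,.1745]); nn=np.array([-.572,-.04,.819])
A=P[np.linalg.norm(P-c,axis=1)<.02]; c0,nn,_,sd=plane(A); print(nn,sd)
for it in range(4):
    A=P[(np.linalg.norm(P-c,axis=1)<.035)&(abs((P-c)@nn)<.003)]; c2,nn,I,sd=plane(A)
    e1=np.cross(nn,[0,1,0]); e1/=np.linalg.norm(e1); e2=np.cross(nn,e1)
    a=np.c_[(I-c2)@e1,(I-c2)@e2].astype(np.float32); (cx,cy),rr=cv2.minEnclosingCircle(a*1000); c=c2+cx/1000*e1+cy/1000*e2
print(c.round(4),nn.round(3),'tilt',np.degrees(np.arccos(nn[2])),'az',np.degrees(np.arctan2(nn[1],nn[0])),rr,sd,len(I))
t=(P-c)@nn; rad=np.linalg.norm(P-c-t[:,None]*nn,axis=1)
for lo in range(-60,4,4):
    k=(t>lo/1000)&(t<(lo+4)/1000)&(rad<.06); print(lo,(np.percentile(rad[k],[10,50,90])*1000).round(1) if k.sum()>5 else None,end=' ')
```

```text
[-0.5741597  -0.0463319   0.81743134] 0.0005943480592249348
[0.5185 0.1652 0.1747] [-0.571 -0.041  0.82 ] tilt 34.886861506402035 az -175.91016688379239 27.99492645263672 0.0006715071536547569 4736
-60 [44.7 45.  45.3] -56 [42.7 43.8 44.8] -52 [39.2 40.9 42.6] -48 [35.3 37.1 38.8] -44 [31.4 33.2 34.9] -40 [27.8 29.5 31.2] -36 [26.5 27.2 28.2] -32 None -28 [27.3 27.6 28.4] -24 [27.4 28.1 28.5] -20 [27.4 28.  28.5] -16 [27.3 28.1 28.5] -12 [27.3 28.  28.4] -8 [27.3 27.9 28.4] -4 [12.4 22.9 27. ] 0 [ 7.2 16.  24.4]
```

```bash
python3 -m jog '{"delta_pos":[[-0.45,-0.25,4],[-0.45,-0.25,8],[-0.45,-0.25,10],[-0.45,-0.25,10.6],[-0.45,-0.25,10.6]],"yaw":[0,0,0,0,0]}'; python3 -m jog '{"delta_pos":[[0,0,0],[0,0,0],[0,0,0],[0,0,0],[0,0,0],[0,0,0],[0,0,0]],"yaw":[0,0,0,0,0,0,0]}' 0 40; python3 -c "
from cell import observe;print(observe()['wrist_torque'])"
```

```text
t: 2.4
tool_pos: [0.5201, 0.1668, 0.1451]
orientation: [0.084, 0.996, -0.0, -0.001]
force: [-1.0, -0.1, -0.5]
width: 0.0853
gripper_force: 0.0
t: 3.1
tool_pos: [0.5216, 0.1659, 0.1474]
orientation: [0.085, 0.996, 0.001, 0.001]
force: [-3.7, -0.9, 8.9]
width: 0.0562
gripper_force: 39.7
[-0.24152874  0.88515531  0.01452492]
```

```bash
python3 -m jog '{"delta_pos":[[-0.1,0.03,0.15],[-0.2,0.05,0.3],[-0.3,0.08,0.45],[-0.4,0.1,0.6],[-0.4,0.1,0.6]],"yaw":[0,0,0,0,0]}' - 50;  python3 -c "
from cell import observe;import numpy as np;s=observe();f=s['force'];n=np.array([-.571,-.041,.82]);print(f@n,s['wrist_torque'],s['wrist_torque']@n)"
```

```text
t: 3.6
tool_pos: [0.5251, 0.1661, 0.1425]
orientation: [0.085, 0.996, 0.001, 0.0]
force: [-13.3, -3.3, 22.0]
width: 0.0563
gripper_force: 51.3
25.78387019442595 [-0.71228712  2.72278156 -0.03780839] 0.264079019627461
```

```bash
cat > st.py <<'E'
from h import *
from cell import observe
s=observe(); n=np.array([-.571,-.041,.82]); f=np.array(s['force']); M=np.array(s['wrist_torque'])
Mc=M-np.cross([0,0,-.207],f); A=R.from_quat(s['orientation']).as_matrix()
print('Fn',round(f@n,1),'Flat',(f-n*(f@n)).round(1),'Tn',round(Mc@n,3),'Mc',Mc.round(2),'az',np.degrees(np.arctan2(A[1,1],A[0,1])).round(1),'q7',s['qpos'][6].round(2))
E
python3 -m jog '{"delta_pos":[[-0.02,0.005,0.03],[-0.04,0.01,0.06],[-0.06,0.015,0.09]],"yaw":[-0.05,-0.1,-0.15]}'; python3 st.py
```

```text
t: 3.9
tool_pos: [0.5257, 0.1657, 0.1413]
orientation: [0.01, 1.0, 0.001, 0.0]
force: [-9.1, -3.0, 13.5]
width: 0.0553
gripper_force: 49.6
Fn 16.4 Flat [ 0.3 -2.4  0.1] Tn -0.073 Mc [-0.05  0.01 -0.12] az 88.9 q7 1.31
```

```bash
python3 -m jog '{"delta_pos":[[-0.11,0.03,0.16],[-0.11,0.03,0.16],[-0.14,0.04,0.2],[-0.17,0.04,0.25],[-0.19,0.05,0.29],[-0.19,0.05,0.29]],"yaw":[0,-0.02,-0.07,-0.12,-0.17,-0.17]}'; python3 st.py
```

```text
t: 4.5
tool_pos: [0.5266, 0.1652, 0.1396]
orientation: [-0.074, 0.997, 0.001, -0.001]
force: [-21.4, -7.0, 33.7]
width: 0.055
gripper_force: 54.0
Fn 40.1 Flat [ 1.5 -5.3  0.8] Tn -0.176 Mc [-0.68  0.05 -0.69] az 98.5 q7 1.48
```

```bash
python3 -m jog '{"delta_pos":[[-0.03,0.01,0.04],[-0.06,0.02,0.08],[-0.08,0.02,0.12],[-0.08,0.02,0.12]],"yaw":[-0.06,-0.12,-0.18,-0.18]}'; python3 st.py
python3 - <<'E'
from h import *
from cell import imaging
p,d=imaging.camera("wrist"); m=imaging.camera_model("wrist")
np.savez("pics/w2.npz",p=p,d=d,**{k:np.array(v) for k,v in m.items()}); cv2.imwrite("pics/w2.png",p[:,:,::-1])
E
```

```text
t: 4.9
tool_pos: [0.5272, 0.163, 0.1398]
orientation: [-0.162, 0.987, -0.0, -0.001]
force: [-31.9, -14.1, 51.2]
width: 0.0551
gripper_force: 80.3
Fn 60.8 Flat [  2.8 -11.6   1.4] Tn -0.596 Mc [-1.5  -0.32 -1.79] az 108.6 q7 1.65
```

View pics/w2.png

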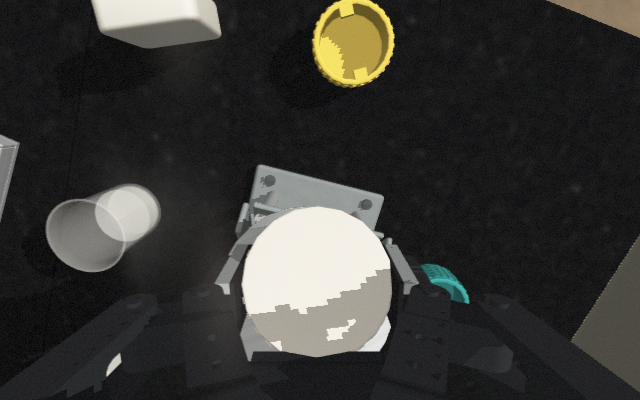

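```bash
python3 -m jog '{"delta_pos":[[0.11,0.03,-0.17],[0.22,0.06,-0.33]],"yaw":[0,0]}'; python3 st.py;  python3 -m jog '{"delta_pos":[[0,0,0],[0,0,0],[0,0,0]],"yaw":[0,0,0]}' 0.85 50; python3 st.py
```

```text
t: 5.15
tool_pos: [0.527, 0.163, 0.1403]
orientation: [-0.161, 0.987, -0.001, 0.001]
force: [1.0, -7.4, 3.8]
width: 0.0549
gripper_force: 68.0
Fn 2.9 Flat [ 2.7 -7.3  1.5] Tn -0.648 Mc [-0.9   0.15 -1.41] az 108.5 q7 1.64
t: 5.45
tool_pos: [0.5262, 0.1674, 0.1378]
orientation: [-0.164, 0.986, 0.0, 0.0]
force: [-0.3, 0.6, -0.3]
width: 0.0729
gripper_force: 0.0
Fn -0.1 Flat [-0.3  0.6 -0.2] Tn 0.077 Mc [-0.12 -0.04  0.01] az 108.9 q7 1.64
```

```bash
python3 -m jog '{"delta_pos":[[0.56,-0.04,-0.77],[0.56,-0.04,-0.77],[0.56,-0.04,-0.77],[0.56,-0.04,-0.77],[0.56,-0.04,-0.77]],"yaw":[0.12,0.25,0.37,0.48,0.48]}'; python3 st.py;  python3 -m jog '{"delta_pos":[[0,0,0],[0,0,0],[0,0,0],[0,0,0]],"yaw":[0,0,0,0]}' 0 50; python3 st.py
```

```text
t: 5.95
tool_pos: [0.5209, 0.165, 0.1451]
orientation: [0.076, 0.997, -0.0, -0.0]
force: [0.7, 0.2, -0.8]
width: 0.0725
gripper_force: 0.0
Fn -1.1 Flat [0.1 0.2 0.1] Tn -0.007 Mc [-0.03  0.16 -0.02] az 81.3 q7 1.18
t: 6.35
tool_pos: [0.521, 0.1646, 0.1458]
orientation: [0.074, 0.997, 0.0, 0.0]
force: [-3.2, -0.8, 5.3]
width: 0.0561
gripper_force: 50.3
Fn 6.2 Flat [ 0.4 -0.6  0.2] Tn -0.014 Mc [-0.1  -0.1  -0.09] az 81.5 q7 1.18
```

```bash
python3 -m jog '{"delta_pos":[[-0.15,0.03,0.22],[-0.3,0.07,0.44],[-0.45,0.1,0.66],[-0.45,0.1,0.66],[-0.48,0.11,0.71],[-0.51,0.11,0.76],[-0.54,0.12,0.8],[-0.56,0.12,0.82]],"yaw":[0,0,0,0,-0.05,-0.1,-0.15,-0.2]}'; python3 st.py;  python3 -m jog '{"delta_pos":[[-0.03,0.01,0.05],[-0.06,0.02,0.08],[-0.07,0.02,0.1],[-0.07,0.02,0.1]],"yaw":[-0.05,-0.1,-0.15,-0.15]}'; python3 st.py
```

```text
t: 7.15
tool_pos: [0.5266, 0.1644, 0.1412]
orientation: [-0.026, 1.0, 0.001, 0.0]
force: [-20.7, -6.5, 38.0]
width: 0.0552
gripper_force: 45.8
Fn 43.2 Flat [ 4.  -4.7  2.5] Tn -0.396 Mc [ 0.09 -0.26 -0.43] az 93.0 q7 1.38
t: 7.55
tool_pos: [0.5278, 0.1646, 0.1405]
orientation: [-0.101, 0.995, 0.001, 0.001]
force: [-17.4, -4.7, 38.8]
width: 0.0549
gripper_force: 53.0
Fn 42.0 Flat [ 6.5 -3.   4.4] Tn -0.175 Mc [-0.67  0.02 -0.68] az 101.5 q7 1.53
```

```bash
python3 -m jog '{"delta_pos":[[0.17,0.02,-0.25]],"yaw":[0]}' >/dev/null; python3 -m jog '{"delta_pos":[[0,0,0],[0,0,0],[0,0,0]],"yaw":[0,0,0]}' 0.85 50; python3 st.py
```

```text
t: 7.95
tool_pos: [0.5254, 0.1649, 0.1381]
orientation: [-0.1, 0.995, -0.0, -0.0]
force: [-0.2, 0.1, -1.0]
width: 0.0728
gripper_force: 0.0
Fn -0.7 Flat [-0.6  0.1 -0.4] Tn -0.015 Mc [-0.   -0.03 -0.02] az 101.5 q7 1.52
```

```bash
python3 -m jog '{"delta_pos":[[0.43,0.09,-0.74],[0.43,0.09,-0.74],[0.43,0.09,-0.74],[0.43,0.09,-0.74]],"yaw":[0.12,0.24,0.35,0.35]}' >/dev/null;  python3 -m jog '{"delta_pos":[[0,0,0],[0,0,0],[0,0,0],[0,0,0]],"yaw":[0,0,0,0]}' 0 50; python3 st.py; python3 -m jog '{"delta_pos":[[-0.15,0.03,0.22],[-0.3,0.07,0.44],[-0.45,0.1,0.66],[-0.45,0.1,0.66],[-0.48,0.11,0.71],[-0.5,0.11,0.74]],"yaw":[0,0,0,0,-0.05,-0.1]}'; python3 st.py
```

```text
t: 8.75
tool_pos: [0.5213, 0.1652, 0.1463]
orientation: [0.074, 0.997, 0.0, 0.0]
force: [-1.4, 2.1, 4.7]
width: 0.0559
gripper_force: 51.6
Fn 4.5 Flat [1.2 2.3 0.9] Tn 0.155 Mc [-0.18  0.13  0.07] az 81.5 q7 1.18
t: 9.35
tool_pos: [0.5244, 0.1651, 0.143]
orientation: [0.024, 1.0, 0.001, -0.002]
force: [-33.6, -9.0, 53.2]
width: 0.0556
gripper_force: 46.3
Fn 63.2 Flat [ 2.5 -6.4  1.4] Tn -0.705 Mc [ 0.87 -0.31 -0.27] az 87.2 q7 1.28
```

```bash
python3 -m jog '{"delta_pos":[[0.11,-0.02,-0.16],[0.17,-0.03,-0.25]],"yaw":[0,0]}'; python3 st.py; python3 -m jog '{"delta_pos":[[0,0,0],[0,0,0]],"yaw":[-0.04,-0.04]}'; python3 st.py
```

```text
t: 9.55
tool_pos: [0.5241, 0.1651, 0.1435]
orientation: [0.025, 1.0, 0.001, -0.0]
force: [-10.7, -1.8, 17.8]
width: 0.0555
gripper_force: 49.0
Fn 20.8 Flat [ 1.2 -1.   0.8] Tn 0.036 Mc [ 0.12 -0.19  0.11] az 87.2 q7 1.28
t: 9.75
tool_pos: [0.5241, 0.1647, 0.1435]
orientation: [0.005, 1.0, 0.001, -0.0]
force: [-14.4, -3.4, 27.0]
width: 0.0554
gripper_force: 48.2
Fn 30.5 Flat [ 3.  -2.2  2. ] Tn -0.168 Mc [-0.25 -0.12 -0.39] az 89.5 q7 1.32
```

```bash
python3 -m jog '{"delta_pos":[[0,0,0],[0,0,0]],"yaw":[-0.05,-0.05]}'; python3 st.py; python3 -m jog '{"delta_pos":[[0,0,0],[0,0,0]],"yaw":[-0.05,-0.05]}'; python3 st.py
```

```text
t: 9.95
tool_pos: [0.5245, 0.1645, 0.1433]
orientation: [-0.02, 1.0, 0.0, -0.0]
force: [-12.0, -2.8, 23.6]
width: 0.0553
gripper_force: 49.1
Fn 26.3 Flat [ 3.  -1.8  2. ] Tn -0.12 Mc [-0.32 -0.15 -0.38] az 92.3 q7 1.37
t: 10.15
tool_pos: [0.5244, 0.1642, 0.1435]
orientation: [-0.045, 0.999, 0.0, -0.0]
force: [-13.4, -4.5, 25.9]
width: 0.0551
gripper_force: 49.2
Fn 29.1 Flat [ 3.2 -3.3  2.1] Tn -0.213 Mc [-0.32 -0.09 -0.48] az 95.2 q7 1.41
```

```bash
python3 -m jog '{"delta_pos":[[0,0,0],[0,0,0]],"yaw":[-0.06,-0.06]}'; python3 st.py; python3 -m jog '{"delta_pos":[[0,0,0],[0,0,0]],"yaw":[-0.06,-0.06]}'; python3 st.py
```

```text
t: 10.35
tool_pos: [0.5246, 0.164, 0.1436]
orientation: [-0.075, 0.997, 0.0, 0.0]
force: [-13.5, -4.5, 26.3]
width: 0.0554
gripper_force: 49.2
Fn 29.5 Flat [ 3.3 -3.3  2.1] Tn -0.115 Mc [-0.44 -0.24 -0.46] az 98.6 q7 1.47
t: 10.55
tool_pos: [0.5248, 0.1637, 0.1437]
orientation: [-0.105, 0.994, 0.0, 0.0]
force: [-13.7, -5.5, 25.7]
width: 0.0554
gripper_force: 51.2
Fn 29.2 Flat [ 2.9 -4.3  1.8] Tn -0.251 Mc [-0.29 -0.39 -0.52] az 102.0 q7 1.53
```

```bash
python3 -m jog '{"delta_pos":[[0.11,0.01,-0.16]],"yaw":[0]}' >/dev/null; python3 -m jog '{"delta_pos":[[0,0,0],[0,0,0],[0,0,0]],"yaw":[0,0,0]}' 0.85 50; python3 st.py
python3 - <<'E'
from fit import *
from cell import imaging
p,d=imaging.camera("wrist"); m=imaging.camera_model("wrist")
z=dict(d=d,**m); P=grid(z).reshape(-1,3); P=P[np.isfinite(P[:,0])]
c=np.array([.5185,.165,.1747]); nn=np.array([-.571,-.041,.82])
A=P[(np.linalg.norm(P-c,axis=1)<.02)]; c0,n0,_,sd=plane(A); print('axial offset mm of top',(c0-c)@nn*1000,n0,sd)
E
```

```text
t: 10.95
tool_pos: [0.5233, 0.1649, 0.1421]
orientation: [-0.105, 0.995, -0.0, -0.0]
force: [0.8, -0.5, -0.7]
width: 0.0726
gripper_force: 0.0
Fn -1.0 Flat [ 0.2 -0.6  0.1] Tn -0.082 Mc [ 0.1   0.18 -0.02] az 102.0 q7 1.53
axial offset mm of top -3.4844547263519168 [-0.56877443 -0.03207851  0.82186776] 0.0006042833227570413
```

```bash
python3 -m jog '{"delta_pos":[[0.05,0.02,-0.1],[0.05,0.02,-0.1],[0.05,0.02,-0.1],[0.05,0.02,-0.1]],"yaw":[0.12,0.24,0.36,0.36]}' >/dev/null;  python3 -m jog '{"delta_pos":[[0,0,0],[0,0,0],[0,0,0],[0,0,0]],"yaw":[0,0,0,0]}' 0 50; python3 st.py; python3 -m jog '{"delta_pos":[[-0.11,0.02,0.17],[-0.22,0.05,0.33],[-0.22,0.05,0.33]],"yaw":[0,0,0]}'; python3 st.py
```

```text
t: 11.8
tool_pos: [0.5229, 0.1647, 0.1439]
orientation: [0.075, 0.997, -0.0, -0.0]
force: [-2.8, -2.4, 5.9]
width: 0.0552
gripper_force: 51.8
Fn 6.5 Flat [ 0.9 -2.1  0.5] Tn 0.003 Mc [0.02 0.03 0.02] az 81.4 q7 1.18
t: 12.1
tool_pos: [0.5243, 0.1649, 0.1419]
orientation: [0.075, 0.997, 0.0, -0.001]
force: [-14.8, -3.9, 21.7]
width: 0.0551
gripper_force: 57.0
Fn 26.4 Flat [ 0.3 -2.9  0.1] Tn 0.141 Mc [-0.02 -0.09  0.15] az 81.4 q7 1.18
```

```bash
python3 -m jog '{"delta_pos":[[0,0,0],[0,0,0]],"yaw":[-0.06,-0.06]}'; python3 st.py; python3 -m jog '{"delta_pos":[[0,0,0],[0,0,0]],"yaw":[-0.06,-0.06]}'; python3 st.py;  python3 -m jog '{"delta_pos":[[0,0,0],[0,0,0]],"yaw":[-0.06,-0.06]}'; python3 st.py
```

```text
t: 12.3
tool_pos: [0.524, 0.1647, 0.1421]
orientation: [0.044, 0.999, 0.0, -0.001]
force: [-15.3, -4.2, 24.3]
width: 0.0557
gripper_force: 51.0
Fn 28.8 Flat [ 1.2 -3.1  0.7] Tn -0.034 Mc [-0.4   0.09 -0.32] az 84.9 q7 1.24
t: 12.5
tool_pos: [0.5248, 0.1644, 0.1416]
orientation: [0.014, 1.0, 0.0, -0.0]
force: [-8.9, -4.9, 14.5]
width: 0.0549
gripper_force: 49.7
Fn 17.2 Flat [ 0.9 -4.2  0.4] Tn -0.01 Mc [-0.   -0.13 -0.02] az 88.4 q7 1.3
t: 12.7
tool_pos: [0.5247, 0.1644, 0.1415]
orientation: [-0.016, 1.0, 0.0, -0.001]
force: [-9.5, -4.1, 15.8]
width: 0.0541
gripper_force: 49.5
Fn 18.5 Flat [ 1.1 -3.3  0.6] Tn -0.013 Mc [-0.2   0.04 -0.15] az 91.8 q7 1.36
```

```bash
python3 -m jog '{"delta_pos":[[0,0,0.05],[0,0,0.05]],"yaw":[-0.06,-0.06]}'; python3 st.py; python3 -m jog '{"delta_pos":[[0,0,0.05],[0,0,0.05]],"yaw":[-0.06,-0.06]}'; python3 st.py;  python3 -m jog '{"delta_pos":[[0,0,0.05],[0,0,0.05]],"yaw":[-0.06,-0.06]}'; python3 st.py
```

```text
t: 12.9
tool_pos: [0.5253, 0.1644, 0.1412]
orientation: [-0.046, 0.999, 0.0, 0.0]
force: [-7.6, -5.1, 14.3]
width: 0.0542
gripper_force: 49.4
Fn 16.2 Flat [ 1.7 -4.4  1. ] Tn -0.085 Mc [ 0.06 -0.14 -0.07] az 95.2 q7 1.42
t: 13.1
tool_pos: [0.5254, 0.1643, 0.1411]
orientation: [-0.075, 0.997, 0.0, 0.0]
force: [-9.7, -5.1, 19.3]
width: 0.0542
gripper_force: 48.7
Fn 21.6 Flat [ 2.6 -4.2  1.6] Tn -0.172 Mc [-0.2  -0.11 -0.35] az 98.6 q7 1.47
t: 13.3
tool_pos: [0.526, 0.1642, 0.1409]
orientation: [-0.105, 0.994, 0.0, 0.001]
force: [-8.7, -5.2, 17.8]
width: 0.0541
gripper_force: 52.9
Fn 19.8 Flat [ 2.6 -4.3  1.6] Tn -0.054 Mc [-0.17 -0.32 -0.2 ] az 102.1 q7 1.53
```

```bash
python3 -m jog '{"delta_pos":[[0.06,0.01,-0.08]],"yaw":[0]}' >/dev/null; python3 -m jog '{"delta_pos":[[0,0,0],[0,0,0],[0,0,0]],"yaw":[0,0,0]}' 0.85 50; python3 st.py
python3 - <<'E'
from fit import *
from cell import imaging
p,d=imaging.camera("wrist"); m=imaging.camera_model("wrist")
z=dict(d=d,**m); P=grid(z).reshape(-1,3); P=P[np.isfinite(P[:,0])]
c=np.array([.5185,.165,.1747]); nn=np.array([-.571,-.041,.82])
A=P[(np.linalg.norm(P-c,axis=1)<.02)]; c0,n0,_,sd=plane(A); print('axial offset mm of top',(c0-c)@nn*1000,n0,sd)
E
```

```text
t: 13.7
tool_pos: [0.5245, 0.1653, 0.1392]
orientation: [-0.105, 0.994, -0.0, -0.0]
force: [-0.5, -0.0, -0.5]
width: 0.0728
gripper_force: 0.0
Fn -0.1 Flat [-0.5 -0.  -0.4] Tn 0.013 Mc [ 0.02 -0.14  0.02] az 102.0 q7 1.53
axial offset mm of top 4.847797453987416 [-0.73757518 -0.01227996  0.67515336] 0.0006014826269764564
```

Run:
```python
from fit import *
from cell import imaging
p,d=imaging.camera("wrist"); m=imaging.camera_model("wrist")
np.savez("pics/w3.npz",p=p,d=d,**m); cv2.imwrite("pics/w3.png",p[:,:,::-1])
z=load("w3"); P=grid(z).reshape(-1,3); P=P[np.isfinite(P[:,0])]
c=np.array([.5185,.165,.1747])+.0048*np.array([-.7,-.02,.7])
for it in range(5):
    A=P[(np.linalg.norm(P-c,axis=1)<(.02 if it==0 else .035))&((it==0)|(abs((P-c)@(nn if it else c))<.003))]; c2,nn,I,sd=plane(A)
    e1=np.cross(nn,[0,1,0]); e1/=np.linalg.norm(e1); e2=np.cross(nn,e1)
    a=np.c_[(I-c2)@e1,(I-c2)@e2].astype(np.float32); (cx,cy),rr=cv2.minEnclosingCircle(a*1000); c=c2+cx/1000*e1+cy/1000*e2
print(c.round(4),nn.round(3),'tilt',np.degrees(np.arccos(nn[2])),rr,sd,len(I), 'in tin: ',((c-np.array([.5185,.165,.1747]))@np.array([-.571,-.041,.82])).round(4))
```

```text
[0.5107 0.1708 0.1727] [-0.747 -0.013  0.664] tilt 48.38325659494476 34.31925964355469 0.000663640217095724 18115 in tin:  0.0026
```

View pics/w3.png

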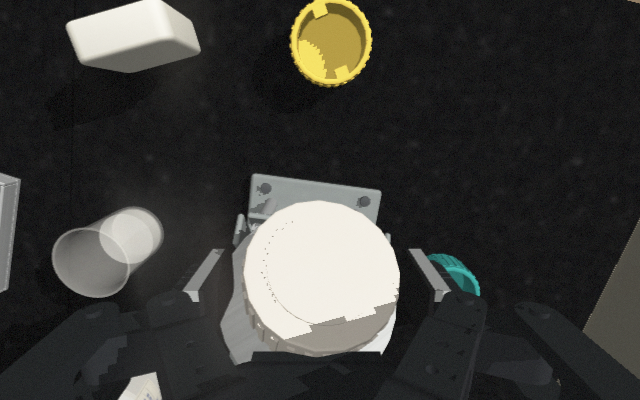

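The cap at (320,275) has already sprung up loose on the neck: its tilt is about 48° and it sits between the pads. That means it is unlocked. I'll square the yaw and grip it where it is.

```bash
python3 -m jog '{"delta_pos":[[0,0,-0.1],[0,0,-0.1],[0,0,-0.1],[0,0,-0.1],[0,0,-0.1],[0,0,-0.1]],"yaw":[0.1,0.17,0.17,0.17,0.17,0.17]}' 0 40; python3 st.py
python3 - <<'E'
from fit import *
from cell import imaging
p,d=imaging.camera("wrist"); m=imaging.camera_model("wrist")
z=dict(d=d,**m); P=grid(z).reshape(-1,3); P=P[np.isfinite(P[:,0])]
c=np.array([.5145,.165,.177])
A=P[(np.linalg.norm(P-c,axis=1)<.015)]; c0,n0,_,sd=plane(A); print(c0,n0,'tilt',np.degrees(np.arccos(n0[2])),sd)
E
```

```text
t: 14.4
tool_pos: [0.5246, 0.1653, 0.1407]
orientation: [-0.02, 1.0, 0.0, -0.0]
force: [-1.1, 0.7, 2.0]
width: 0.0547
gripper_force: 41.6
Fn 2.3 Flat [0.2 0.8 0.2] Tn 0.018 Mc [-0.03 -0.05 -0.  ] az 92.3 q7 1.36
[0.51491762 0.16496495 0.17760902] [-0.75019834  0.02262624  0.66082563] tilt 48.637129653577816 0.0005674380704931886
```

```bash
python3 -m jog '{"delta_pos":[[0.2,0,-0.3],[0.4,-0.01,-0.6],[0.6,-0.02,-0.86]],"yaw":[0,0,0]}'; python3 st.py; python3 -m jog '{"delta_pos":[[0.6,-0.02,-0.86],[1.2,-0.04,-1.72],[1.8,-0.06,-2.58],[2.4,-0.08,-3.6],[2.4,-0.08,-4.6],[2.4,-0.08,-5.5],[2.4,-0.08,-5.5]],"yaw":[0,0,0,0,0,0,0]}'; python3 st.py
python3 - <<'E'
from fit import *
from cell import imaging,observe
p,d=imaging.camera("wrist"); m=imaging.camera_model("wrist"); tp=observe()['tool_pos']
cv2.imwrite("pics/w4.png",p[:,:,::-1])
z=dict(d=d,**m); P=grid(z).reshape(-1,3); P=P[np.isfinite(P[:,0])]
c=np.array(tp)+[-.0097,0,.0369]
A=P[(np.linalg.norm(P-c,axis=1)<.015)]; c0,n0,_,sd=plane(A); print(c0,n0,'tilt',np.degrees(np.arccos(n0[2])),sd)
E
```

```text
t: 14.75
tool_pos: [0.5185, 0.1645, 0.1495]
orientation: [-0.02, 1.0, -0.0, -0.0]
force: [0.1, -0.1, -0.4]
width: 0.0546
gripper_force: 41.9
Fn -0.4 Flat [-0.1 -0.2 -0.1] Tn -0.046 Mc [ 0.08  0.01 -0.  ] az 92.2 q7 1.35
t: 15.45
tool_pos: [0.4957, 0.1632, 0.206]
orientation: [-0.02, 1.0, 0.001, 0.001]
force: [-0.7, -0.3, -1.2]
width: 0.0547
gripper_force: 42.0
Fn -0.6 Flat [-1.  -0.3 -0.7] Tn -0.037 Mc [ 0.05 -0.12 -0.01] az 92.2 q7 1.3
[0.48613248 0.16306613 0.24261216] [-0.74956786  0.02237446  0.66154925] tilt 48.58186552169072 0.0005830212962859413
```

View pics/w4.png

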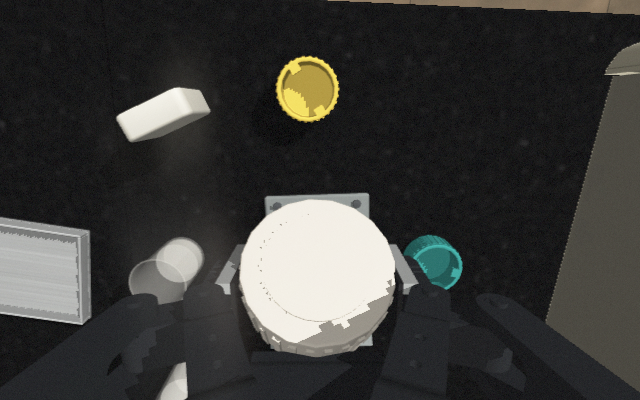

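The cap is lifted clear and held at about 48° tilt, at (318,275). Next I carry it over the tray with the fingers lined up along the tray's long side.

```bash
python3 -m jog '{"delta_pos":[[-0.4,-1.5,0],[-1.4,-5.2,0],[-2.5,-9.2,0],[-3.6,-13.2,0],[-4.7,-17.2,0],[-5.7,-21.2,0],[-6.8,-25.2,0],[-7.8,-28.8,0],[-8.4,-31,0],[-8.6,-31.9,0],[-8.6,-31.9,0]],"yaw":[0.02,0.04,0.06,0.08,0.1,0.12,0.14,0.16,0.16,0.16,0.16]}'; python3 st.py
python3 - <<'E'
from fit import *
from cell import imaging,observe
tp=np.array(observe()['tool_pos']); p,d=imaging.camera("wrist"); m=imaging.camera_model("wrist")
cv2.imwrite("pics/w5.png",p[:,:,::-1])
z=dict(d=d,**m); P=grid(z).reshape(-1,3); P=P[np.isfinite(P[:,0])]
c=tp+[-.0097,0.001,.0369]
c0,nn,_,sd=plane(P[np.linalg.norm(P-c,axis=1)<.015])
u=np.array([nn[0],nn[1],0]);u/=np.linalg.norm(u); h=np.cross([0,0,1],u); e=np.cross(h,nn)  # e: in plane, downhill/uphill
I=P[(abs((P-c0)@nn)<.0012)&(np.linalg.norm(P-c0,axis=1)<.05)]
a=(I-c0)@e; b=(I-c0)@h
k=abs(b)<.006; print('tilt',np.degrees(np.arccos(nn[2])),'az',np.degrees(np.arctan2(nn[1],nn[0])),'e',e.round(2),'extent e',np.percentile(a[k],[0,1,99,100]).round(4),'h',np.percentile(b[abs(a)<.006],[0,1,99,100]).round(4))
print('c0-tcp',(c0-tp).round(4))
# tray rim
G=P[(abs(P[:,0]-.614)<.08)&(abs(P[:,1]+.154)<.085)&(P[:,2]>.011)&(P[:,2]<.02)]
if len(G)>50: print(cv2.minAreaRect((G[:,:2]*1000).astype(np.float32)),len(G))
E
```

```text
t: 16.6
tool_pos: [0.5925, -0.1548, 0.2035]
orientation: [0.062, 0.998, -0.001, -0.001]
force: [0.3, -0.1, 0.2]
width: 0.0545
gripper_force: 42.0
Fn 0.0 Flat [ 0.3 -0.1  0.2] Tn -0.048 Mc [-0.01  0.07 -0.06] az 82.9 q7 1.84
tilt 48.36512767727579 az 169.05946113175386 e [-0.65  0.13 -0.75] extent e [-0.0217 -0.0207  0.0321  0.0335] h [-0.0354 -0.0318  0.0292  0.0322]
c0-tcp [-0.0092  0.0009  0.0375]
((607.7222290039062, -150.16036987304688), (130.1693572998047, 92.65269470214844), 82.89450073242188) 997
```

```bash
python3 -m jog '{"delta_pos":[[-0.3,0,2],[-0.3,0,6],[-0.3,0,10.5],[-0.3,0,14.5],[-0.3,0,17],[-0.3,0,18.2],[-0.3,0,18.7],[-0.3,0,18.7]],"yaw":[0,0,0,0,0,0,0,0]}'; python3 st.py; python3 -m jog '{"delta_pos":[[0,0,0.2],[0,0,0.4],[0,0,0.6],[0,0,0.8],[0,0,0.8]],"yaw":[0,0,0,0,0]}' 0 25; python3 st.py
```

```text
t: 17.45
tool_pos: [0.5966, -0.1521, 0.0179]
orientation: [0.06, 0.998, 0.0, 0.0]
force: [-0.4, -0.1, 0.1]
width: 0.0545
gripper_force: 42.1
Fn 0.3 Flat [-0.2 -0.1 -0.1] Tn 0.052 Mc [-0.01 -0.06  0.05] az 83.1 q7 1.93
t: 17.95
tool_pos: [0.5966, -0.1529, 0.0096]
orientation: [0.06, 0.998, -0.0, 0.0]
force: [0.7, 0.1, 2.7]
width: 0.0548
gripper_force: 42.1
Fn 1.8 Flat [1.7 0.2 1.2] Tn -0.013 Mc [-0.03  0.04 -0.04] az 83.1 q7 1.93
```

```bash
python3 -m jog '{"delta_pos":[[-0.22,0,0.12],[-0.44,0,0.24],[-0.66,0,0.36],[-0.82,0,0.47],[-0.98,0,0.59],[-1.14,0,0.7],[-1.14,0,0.7]],"yaw":[0,0,0,0,0,0,0]}' 0 25; python3 st.py
python3 - <<'E'
from fit import *
from cell import imaging,observe
tp=np.array(observe()['tool_pos']); p,d=imaging.camera("wrist"); m=imaging.camera_model("wrist")
z=dict(d=d,**m); P=grid(z).reshape(-1,3); P=P[np.isfinite(P[:,0])]
c=tp+[-.006,0.001,.0385]
c0,nn,_,sd=plane(P[np.linalg.norm(P-c,axis=1)<.012]); print('tilt',np.degrees(np.arccos(nn[2])),nn,(c0-tp).round(4),sd)
E
```

```text
t: 18.65
tool_pos: [0.609, -0.1553, 0.004]
orientation: [0.061, 0.998, -0.001, 0.002]
force: [-1.3, -1.1, 9.9]
width: 0.0541
gripper_force: 24.5
Fn 8.9 Flat [ 3.8 -0.8  2.6] Tn 0.02 Mc [-0.02 -0.04  0.01] az 83.1 q7 1.93
tilt 28.976166144025353 [-0.4810473   0.05728158  0.8748213 ] [-0.0065  0.001   0.0399] 0.0005949044491457248
```

```bash
python3 -m jog '{"delta_pos":[[-0.16,0,0.13],[-0.32,0,0.28],[-0.48,0,0.42],[-0.58,0,0.55],[-0.58,0,0.55]],"yaw":[0,0,0,0,0]}' 0 22; python3 st.py
python3 - <<'E'
from fit import *
from cell import imaging,observe
tp=np.array(observe()['tool_pos']); p,d=imaging.camera("wrist"); m=imaging.camera_model("wrist")
z=dict(d=d,**m); P=grid(z).reshape(-1,3); P=P[np.isfinite(P[:,0])]
c=tp+[-.004,0.001,.0405]
c0,nn,_,sd=plane(P[np.linalg.norm(P-c,axis=1)<.012]); print('tilt',np.degrees(np.arccos(nn[2])),nn,(c0-tp).round(4),sd)
E
```

```text
t: 19.2
tool_pos: [0.615, -0.1561, -0.0007]
orientation: [0.061, 0.998, -0.0, 0.002]
force: [-2.6, -1.1, 17.2]
width: 0.0546
gripper_force: 29.4
Fn 15.7 Flat [ 6.3 -0.4  4.4] Tn -0.061 Mc [0.27 0.24 0.12] az 83.1 q7 1.93
tilt 18.51690615061313 [-0.31521984  0.03868257  0.94822999] [-0.0042  0.0011  0.0412] 0.0005852451268463735
```

```bash
python3 -m jog '{"delta_pos":[[-0.12,0,0.1],[-0.25,0,0.2],[-0.35,0,0.3],[-0.35,0,0.3]],"yaw":[0,0,0,0]}' 0 20; python3 st.py
python3 - <<'E'
from fit import *
from cell import imaging,observe
tp=np.array(observe()['tool_pos']); p,d=imaging.camera("wrist"); m=imaging.camera_model("wrist")
z=dict(d=d,**m); P=grid(z).reshape(-1,3); P=P[np.isfinite(P[:,0])]
c=tp+[-.003,0.001,.0415]
c0,nn,_,sd=plane(P[np.linalg.norm(P-c,axis=1)<.012]); print('tilt',np.degrees(np.arccos(nn[2])),nn,(c0-tp).round(4),sd)
E
```

```text
t: 19.65
tool_pos: [0.6153, -0.1562, -0.0009]
orientation: [0.061, 0.998, 0.001, -0.001]
force: [-27.6, 8.9, 54.2]
width: 0.0543
gripper_force: 52.9
Fn 59.9 Flat [ 6.6 11.4  5.1] Tn -0.203 Mc [-0.42  0.71 -0.51] az 83.0 q7 1.93
tilt 17.780318768311247 [-0.30327714  0.03567539  0.95223434] [-0.003   0.001   0.0416] 0.0005797917676191119
```

```bash
python3 -m jog '{"delta_pos":[[0.3,0,-0.3],[0.3,0,-0.35],[0.3,0,-0.35]],"yaw":[0,0,0]}' 0 20; python3 st.py; python3 -m jog '{"delta_pos":[[0,0,0],[0,0,0],[0,0,0],[0,0,0]],"yaw":[0,0,0,0]}' 0.8 20; python3 st.py;  python3 -m jog '{"delta_pos":[[0,0,-1],[0,0,-3],[0,0,-6],[0,0,-10],[0,0,-14],[0,0,-14]],"yaw":[0,0,0,0,0,0]}'
python3 - <<'E'
from fit import *
from cell import imaging,observe
for n in("wrist","top","scene"):
    p,d=imaging.camera(n); m=imaging.camera_model(n)
    if n=="wrist": cv2.imwrite("pics/w6.png",p[:,:,::-1])
    z=dict(d=d,**m); P=grid(z).reshape(-1,3); P=P[np.isfinite(P[:,0])]
    I=P[(abs(P[:,2]-.031)<.006)&(np.hypot(P[:,0]-.614,P[:,1]+.154)<.07)]
    if len(I)<50: print(n,len(I)); continue
    c0,nn,I,sd=plane(I); (x,y),r=cv2.minEnclosingCircle((I[:,:2]*1000).astype(np.float32)); print(n,'top z',c0.round(4),'tilt',np.degrees(np.arccos(nn[2])).round(2),'circle',round(x),round(y),round(r,1),len(I))
E
```

```text
t: 20.0
tool_pos: [0.6145, -0.1557, -0.0007]
orientation: [0.061, 0.998, -0.0, 0.001]
force: [-4.3, 0.4, 15.7]
width: 0.0543
gripper_force: 30.0
Fn 15.3 Flat [4.5 1.  3.2] Tn -0.045 Mc [ 0.06  0.26 -0.  ] az 83.1 q7 1.93
t: 20.4
tool_pos: [0.6135, -0.1548, -0.0031]
orientation: [0.06, 0.998, -0.0, -0.0]
force: [-0.3, -0.8, 0.9]
width: 0.0684
gripper_force: 0.0
Fn 0.9 Flat [ 0.2 -0.8  0.1] Tn -0.105 Mc [ 0.15 -0.12 -0.03] az 83.1 q7 1.93
t: 21.0
tool_pos: [0.6169, -0.1566, 0.1446]
orientation: [0.061, 0.998, -0.001, 0.005]
force: [0.1, -1.1, -0.3]
width: 0.0686
gripper_force: 0.0
wrist top z [ 0.6122 -0.1554  0.028 ] tilt 0.02 circle 613 -155 27.8 3605
top top z [ 0.6111 -0.1463  0.0305] tilt 1.47 circle 610 -149 22.9 168
scene top z [ 0.6116 -0.1567  0.0326] tilt 0.92 circle 612 -154 29.5 353
```

View pics/w6.png

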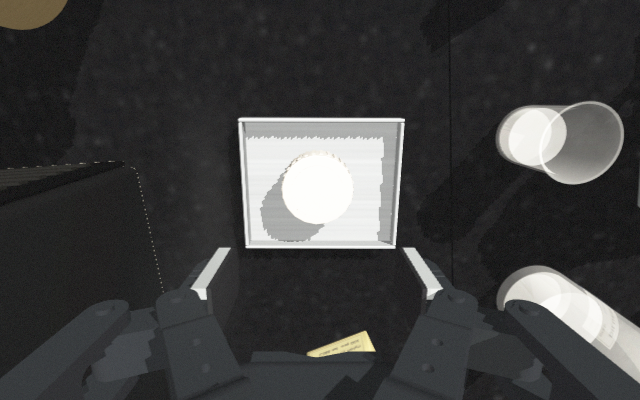

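The cap lies flat in the middle of the tray at (317,187). Its centre is about 2 mm from the tray's centre, its top face is level, and the gripper is clear. I'll hand it in.

```bash
python3 -c "
from cell import robot
print(robot.job_done())"
```

```text
the job is handed in; nothing more can be done
None
```

The cap is unlocked, lifted off and lying flat, open side down, about 2 mm from the tray's centre, with the gripper clear, and the job was handed in at about 21 s; the hand-in returned no verdict, I never clearly felt the stop (the cap came free first), the cap settled the last 18° on release, and the fingertips briefly pressed the tray floor at about 60 N.

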